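# Square up a panel painting on the copy board

### The job

Get the small panel painting ready for its photograph: push it along the copy board, without lifting it, until its top (sky) edge lies flush against the long arm of the metal corner stop and its left edge lies flush against the short arm. Push gently and only on the bare wooden sides, never touching the painted face, and leave the colour bar, the loupe and the two bottles where they stand.

Things in the scene. Friction and masses are not known exactly. Their poses are not given: they have to be found in the camera images.
- board: Fixed copy board, a matt dark grey slab with a light 50 mm grid, 460 mm along its x, 540 mm along its y, 18 mm thick, lying on the table. Origin: centre of its underside, so its top is 18 mm above the origin. Its x points roughly away from the robot, y to the left.
- stop: Fixed aluminium L with black ticks, square on the board; bars 12 mm high, 22 mm wide. Origin: inside corner, at the board's top. Long arm, across the far side: inner face is the plane x = 0, running 318 mm from the corner towards -y. Short arm, at the left: inner face is the plane y = 0, running 180 mm towards -x. The painting lies at x < 0, y < 0. Axes: x away from the robot, y left (roughly).
- panel: Loose unframed landscape on bare brown wood, face up: 120 mm along x, 170 mm along y, 16 mm thick, 0.17 to 0.31 kg. Origin: centre of its underside. x points to the picture's top (sky, roughly away from the robot), y to the picture's left (robot's left). In place, origin at x -60, y -85 mm in the stop's frame, axes parallel to it. Slides at 1 to 2.5 N, stays where left.
- paint_layer: The painted face of the panel (moves with it): 106 x 156 mm, 1 mm thick, lying on the wood and ending 7 mm inside the panel's edges. Origin: centre of its underside, 16 mm above the panel's origin. Not to be touched.
- panel_far_left (a point): Lower corner of the panel at the picture's top left (panel x = +60, y = +85 mm).
- panel_far_right (a point): Lower corner of the panel at the picture's top right (panel x = +60, y = -85 mm).
- panel_near_left (a point): Lower corner of the panel at the picture's bottom left (panel x = -60, y = +85 mm).
- colour_bar: Loose black bar with ten colour patches, 40 x 180 x 8 mm (long in its y), lying on the board beyond the long arm of the stop. Origin: centre of its underside. Leave alone.
- loupe: Loose small folding magnifier, black and brass, 42 x 42 x 42 mm, standing on the board towards its near left corner. Origin: centre of its underside. Leave alone.
- bottle_black: Loose white square solvent bottle with a black cap, 62 x 62 mm, 167 mm high, standing on the table to the right of the board. Origin: centre of its underside. Leave alone.
- bottle_red: The same bottle with a red cap, also to the right of the board. Origin: centre of its underside. Leave alone.
Mind the look-alikes: they are no part of the job. There is more than one size of the panel; the job needs the middle-sized.

How it is judged (in metres and radians):
At the end, for the whole second after the job is handed in: The panel lies flat and at rest on the board in the corner of the stop: both ends of its top edge within 3 mm of the long arm's inner face and both ends of its left edge within 3 mm of the short arm's inner face (x of panel_far_left in the frame of stop between -0.003 and 0.003 m and x of panel_far_right in the frame of stop between -0.003 and 0.003 m and y of panel_far_left in the frame of stop between -0.003 and 0.003 m and y of panel_near_left in the frame of stop between -0.003 and 0.003 m and z of panel in the frame of stop below 0.003 m and angle between panel's own z axis and vertical below 0.03 rad and linear speed of panel below 0.01 m/s and angular speed of panel below 0.05 rad/s); the robot touches nothing.
It fails at once if the painted face is touched by the robot (contact force between paint_layer and the fingers above 0.3 N or contact force between paint_layer and the arm above 0.3 N).
It fails at once if the panel is lifted off the board or tipped up (z of panel in the frame of board above 0.024 m or angle between panel's own z axis and vertical above 0.08 rad).
It fails at once if the panel is rammed against the stop (more than 50 N) (contact force between panel and stop above 50 N).
It fails at once if the colour bar, the loupe or a bottle is moved by more than 12 mm or tipped ((distance of bottle_black from where it was at the start of the episode above 0.012 m or angle between bottle_black's own z axis and vertical above 0.25 rad) or (distance of bottle_red from where it was at the start of the episode above 0.012 m or angle between bottle_red's own z axis and vertical above 0.25 rad) or (distance of colour_bar from where it was at the start of the episode above 0.012 m or angle between colour_bar's own z axis and vertical above 0.25 rad) or (distance of loupe from where it was at the start of the episode above 0.012 m or angle between loupe's own z axis and vertical above 0.25 rad)).
It also fails if it takes over 48 s, if anything falls off the work surface, if the arm or the gripper's body presses on something with over 40 N, if the wrist force passes 120 N, or if a joint passes its speed limit or range.

### The arm

A 6-joint arm with a two-finger parallel gripper is mounted at the origin on the work surface. World frame = base frame: x ahead of the robot, y to its left, z up, the work surface at z = 0. Lengths are in mm, angles in rad, forces in N, time in s.
With the tool pointing down it reaches from about 350 to 975 mm from the base axis. Payload 4.9 kg.
Tool frame: the origin (TCP) lies on the mounting face of the last link; the fingertips stand 173 mm ahead of it and the grasp point (between the pads) lies 155 mm ahead of it (env.tip_reach is the distance from the TCP to the fingertips, in mm); z points along the fingers, y is the direction in which the jaws open and shut (so a half turn about z gives the same grasp; the last joint's range is limited). The gripper opens to 85 mm and grips with 20 to 120 N. Pads are 22 mm wide; open, the fingers measure 114 mm over their backs; the gripper's body (76 mm by 85 mm) begins 54 mm behind the grasp point. The pads swing forward as they close: fully open they stand 13 mm farther back than shut.
Start: joints at [-1.252, 0.053, 1.613, -0, 1.476, -0.119], TCP at [264.96, -566.038, 404.704] pointing down, gripper open.
Joint ranges: [-3.01, 3.01], [-1.01, 2.22], [0.06, 2.58], [-1.02, 4.17], [0.09, 2.62], [-3.14, 3.14]. Speed limits (rad/s): [2.57, 2.57, 3.14, 3.14, 3.14, 3.14].

### API

Orientations are given as a unit quaternion [w, x, y, z].
In Python, from workcell import env gives the robot as it stands.
- The arm moves only by the tool carry_out, never from a script. Its argument "series" is a list of rows, each a list of 7 numbers: the opening, from 0 (shut) to 1 (fully open), then the shift along the tool's x, y, z in mm, then the turn, a rotation vector about the tool's x, y, z in degrees. A call has 1 to 12 rows; each row shifts and turns the commanded pose from where the row before left it, along the tool's axes as they then stand; what a row does not reach is not made up. A row lasts 1/12 s, in which the tool goes at most 41.7 mm and 7.16 degrees, less where a joint would pass 70% of its speed; a pose out of reach is approached as far as the arm can. A call is refused whole if a number of a shift passes 41.7 or a number of a turn 7.16, either way. A call with a gripper value outside its range is refused whole. The fingers move at their own pace and stop on an object; "grip_force" is the grip in N (left out, the last holds). Time passes only in rows, so rows that do not move let the fingers close. It gives the time, the measured TCP pose, the force and the opening at its end, in the units of the state.
- env.get_obs(): the state, without advancing time (a new reading comes with each control period).
- env.camera(name): name is "side" or "top" or "wrist"; returns a dict with "image" (480x640x3 uint8, blue, green, red), "depth" (480x640 float32, mm along the optical axis (not along the pixel's ray), 0 where there is no reading), "fx", "fy", "cx", "cy" (pixels), "cam_to_world" (4x4, takes a point from camera to world coordinates); the wrist camera has in their place "hand_eye" (4x4, takes a point from camera to tool coordinates, whose origin is the TCP and whose axes are the flange's). Camera axes: x right, y up, looking along -z (the intrinsics and any distortion apply to the point x, -y, -z); pixel columns grow to the right and rows downward; lengths in mm; the calibration is good to about 2 mm. A picture is of the moment at which its call begins: read the wrist's pose just before it.
- env.hand_in(): hands the job in, once; it reports no verdict.
Trained networks look in the newest picture that a camera, given by its name, has taken for a name from the list of things; names that differ only in an ending like _2 or _b are one class to them, and where a whole thing is asked for, a point or a joint stands for the part that bears it (a point fixed in the world has none). Each returns a list of dicts, best first, with "score" (0 to 1); they miss things now and then, are a little off and sometimes report something else, mostly with a low value. They report only what shows in the picture. A call takes as long as a camera call. They do not tell look-alikes from the thing itself.
- env.recognise(query, camera): "box" ([centre column, centre row, width, height] as shares, 0 to 1, of the picture: columns of its width, rows of its height, round what is visible of it).
The state is a dict: "time_s": time; "joints": joint angles; "qd": joint speeds; "joint_efforts": joint torques, N m; "tcp_pos": TCP position; "eef_rot": TCP orientation; "ft_force": force on the tool from outside, world axes, zero at the start; "wrist_torque": the same for the moment, N m; "width": finger opening in mm.
Only numpy, scipy, OpenCV 4.12 (cv2) and the standard library are available. Lean on these libraries where they do the work, as an engineer would, in place of code of your own. Each camera call takes 0.05 s, during which the arm holds its last target.

## Working session

There is one attempt and no reset: what is moved stays moved. The work goes in short steps, Python scripts to look and compute and a tool call to move; the robot and the scene stay as the last step left them, time stands still between calls to the robot, and variables do not carry over. Pictures are saved under pics/ and viewed, and the job is handed in when it is done.

Besides the shell and the picture viewer there is one more tool, called after "Call:" in YAML: its name, and indented under it one key for each argument. carry_out: Moves the arm, as the interface text tells. Its arguments: {"type":"object","properties":{"series":{"type":"array"},"grip_force":{"type":"number"}},"required":["series"]}

```bash
mkdir -p pics; ls; python3 - <<'E'
from workcell import env
import cv2,numpy as np
o=env.get_obs();print(o)
for n in ["top","side"]:
    c=env.camera(n);cv2.imwrite(f"pics/{n}0.png",c["image"]);np.savez(f"{n}0.npz",**c)
    print(n,c["fx"],c["fy"],c["cx"],c["cy"],c["cam_to_world"],[k for k in c])
    for q in ["panel","stop","colour_bar","loupe","bottle_red","board"]:
        for d in env.recognise(q,n)[:4]: print(q,round(d["score"],2),[round(b*s) for b,s in zip(d["box"],[640,480]*2)])
E
```

```text
pics
{'time_s': 0.0, 'joints': array([-1.25203269e+00,  5.33351753e-02,  1.61428823e+00,  4.45578313e-05,
        1.47599343e+00, -1.19005506e-01]), 'qd': array([ 0.00186164,  0.00061064, -0.00108447, -0.00030157,  0.00032366,
        0.0014872 ]), 'joint_efforts': array([ 2.23905125e-03, -3.93683553e+01, -3.70176315e+01, -1.22629416e-05,
        6.91286725e-03,  2.14570974e-05]), 'tcp_pos': array([ 264.86651102, -565.80378771,  403.47954712]), 'eef_rot': array([-1.00925936e-03,  9.76140225e-01,  2.17138750e-01, -7.88526187e-05]), 'ft_force': array([ 0.14845607, -0.16227862,  0.61807165]), 'wrist_torque': array([ 0.04670622,  0.00243536, -0.0458812 ]), 'width': 85.19744357229686}
top 623.1390591983236 623.1390591983236 318.57462593279587 230.1017171208914 [[ 2.73319385e-02  9.87004006e-01 -1.58354216e-01  2.36672617e+02]
 [-9.99618769e-01  2.63670966e-02 -8.19105945e-03 -4.13501678e+01]
 [-3.90926758e-03  1.58517724e-01  9.87348393e-01  1.76468770e+03]
 [ 0.00000000e+00  0.00000000e+00  0.00000000e+00  1.00000000e+00]] ['image', 'depth', 'fx', 'fy', 'cx', 'cy', 'cam_to_world']
panel 
[... 302 characters left out ...]
.2830486534297 306.76870791062163 238.22706138205706 [[-8.66450394e-01  3.85933519e-01 -3.16731801e-01  4.21019560e+01]
 [-4.99067139e-01 -6.87284514e-01  5.27799192e-01  7.15340261e+02]
 [-1.39894623e-02  6.15382251e-01  7.88104676e-01  1.15371128e+03]
 [ 0.00000000e+00  0.00000000e+00  0.00000000e+00  1.00000000e+00]] ['image', 'depth', 'fx', 'fy', 'cx', 'cy', 'cam_to_world']
panel 0.92 [260, 236, 63, 65]
panel 0.81 [348, 425, 112, 108]
panel 0.65 [416, 170, 12, 34]
stop 0.61 [199, 246, 81, 128]
colour_bar 0.78 [183, 223, 49, 57]
colour_bar 0.62 [261, 234, 67, 60]
loupe 0.58 [270, 347, 28, 31]
bottle_red 0.96 [297, 135, 24, 58]
board 0.61 [241, 268, 273, 230]
board 0.33 [198, 248, 87, 129]
```

View pics/top0.png

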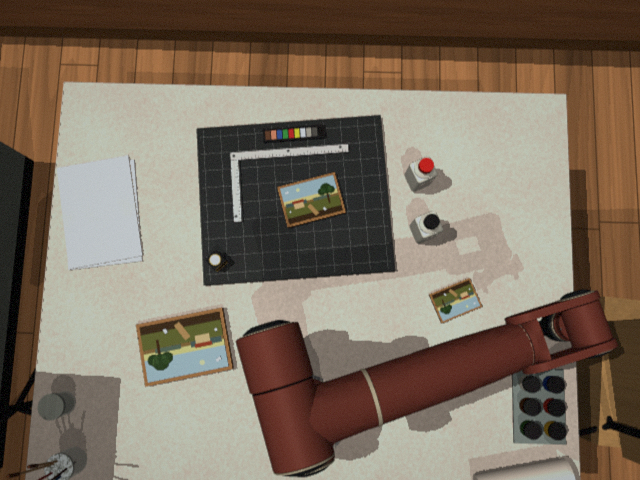

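View pics/side0.png

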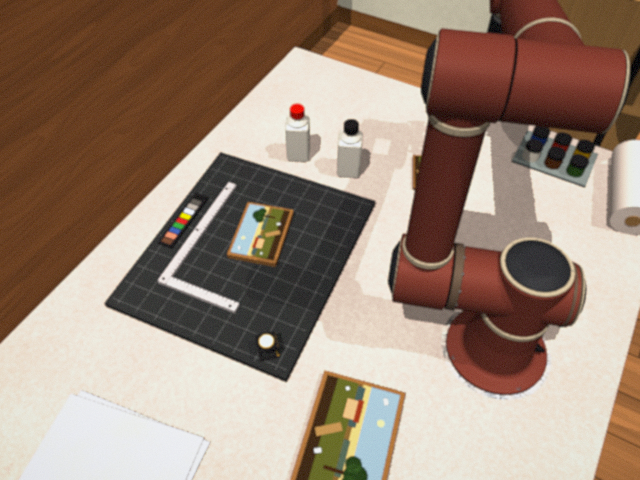

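```bash
cat > h.py <<'E'
import numpy as np,cv2
from scipy.spatial.transform import Rotation as R
def rayplane(c,uv,z,T):
    uv=np.atleast_2d(uv).astype(float)
    d=np.c_[(uv[:,0]-c["cx"])/c["fx"],-(uv[:,1]-c["cy"])/c["fy"],-np.ones(len(uv))]@T[:3,:3].T
    o=T[:3,3];return o+d*((z-o[2])/d[:,2])[:,None]
def proj(c,P,T):
    p=(np.atleast_2d(P)-T[:3,3])@T[:3,:3]
    return np.c_[c["cx"]+c["fx"]*p[:,0]/-p[:,2],c["cy"]-c["fy"]*p[:,1]/-p[:,2]]
def toolT(o):
    q=o["eef_rot"];T=np.eye(4);T[:3,:3]=R.from_quat([q[1],q[2],q[3],q[0]]).as_matrix();T[:3,3]=o["tcp_pos"];return T
E
python3 - <<'E'
import cv2,numpy as np
from h import *
c=np.load("top0.npz");im=c["image"]
cv2.imwrite("pics/top0z.png",cv2.resize(im[110:290,190:400],None,fx=3.3,fy=3.3,interpolation=cv2.INTER_CUBIC))
T=c["cam_to_world"]
print(rayplane(c,[[230,153],[348,146],[234,221]],30,T).round())
print(rayplane(c,[[278,188],[338,173],[346,213],[288,226]],34,T).round())
print(rayplane(c,[[218,263]],30,T).round(), rayplane(c,[[197,129],[381,115],[395,270],[205,285]],18,T).round())
print(rayplane(c,[[426,165],[431,221]],167,T).round())
d=c["depth"]
for uv in [(260,240),(310,200),(237,190),(290,153),(260,270)]: print(uv,d[uv[1],uv[0]])
from workcell import env
w=env.camera("wrist");print(w["hand_eye"],w["fx"],w["fy"],w["cx"],w["cy"]);cv2.imwrite("pics/w0.png",w["image"])
E
```

```text
[[ 733.  234.   30.]
 [ 762. -105.   30.]
 [ 535.  213.   30.]]
[[ 632.   92.   34.]
 [ 681.  -78.   34.]
 [ 565. -103.   34.]
 [ 524.   59.   34.]]
[[414. 252.  30.]] [[ 806.  336.   18.]
 [ 862. -200.   18.]
 [ 409. -245.   18.]
 [ 353.  287.   18.]]
[[ 674. -307.  167.]
 [ 525. -320.  167.]]
(260, 240) 1770.2291
(310, 200) 1762.6351
(237, 190) 1778.2206
(290, 153) 1792.8223
(260, 270) 1749.1594
[[-1.54877360e-04  9.54570135e-01  2.97986298e-01  7.53576513e+01]
 [ 9.99999534e-01  4.31696648e-04 -8.63151903e-04  5.10034786e-01]
 [-9.52578715e-04  2.97986026e-01 -9.54569757e-01  2.99525168e+01]
 [ 0.00000000e+00  0.00000000e+00  0.00000000e+00  1.00000000e+00]] 410.43905418269776 410.43905418269776 318.4831704314022 239.4048869193377
```

View pics/top0z.png

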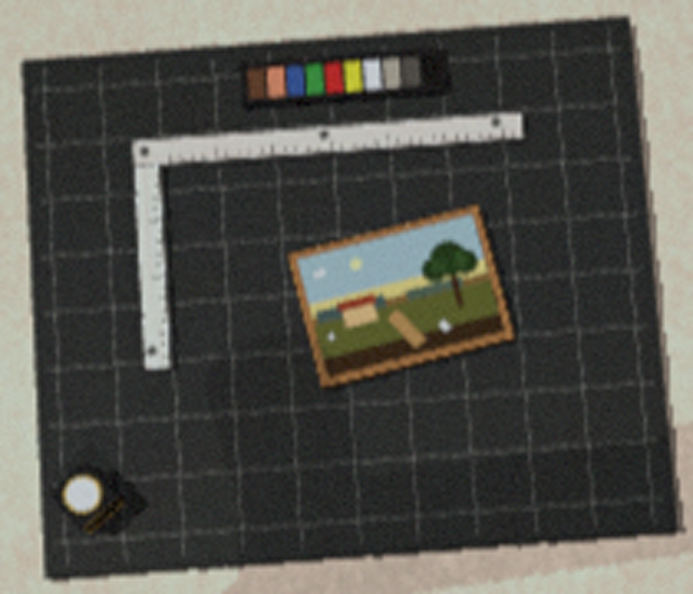

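View pics/w0.png

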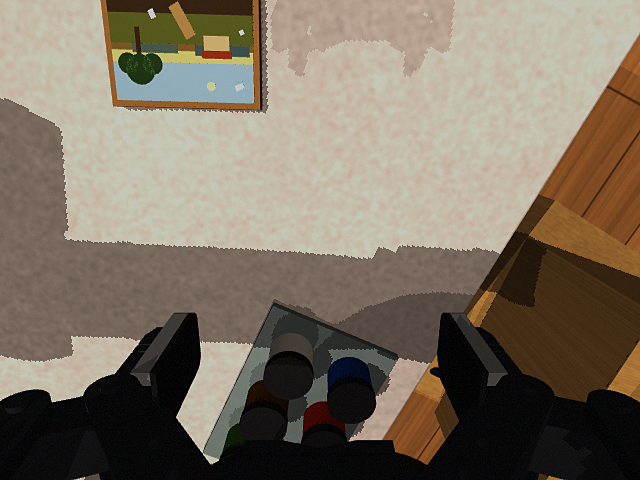

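Call:
carry_out:
  series:
    - [1,31,-22,0,0,0,0]
    - [1,31,-22,0,0,0,0]
    - [1,31,-22,0,0,0,0]
    - [1,31,-22,0,0,0,0]
    - [1,31,-22,0,0,0,0]
    - [1,31,-22,0,0,0,0]
    - [1,31,-22,0,0,0,0]
    - [1,31,-22,0,0,0,0]
    - [1,31,-22,0,0,0,0]
    - [1,31,-22,0,0,0,0]
    - [1,31,-22,0,0,0,0]
    - [1,31,-22,0,0,0,0]

```text
time_s: 1.75
tcp_pos: [490.5, -167.4, 405.1]
eef_rot: [0.0, 0.976, 0.217, 0.0]
ft_force: [0.7, -0.8, -1.2]
width: 85.3
```

Call:
carry_out:
  series:
    - [1,31,-22,0,0,0,0]
    - [1,31,-22,0,0,0,0]
    - [1,31,-22,0,0,0,0]
    - [1,31,-22,0,0,0,0]
    - [1,31,-22,0,0,0,0]
    - [1,31,-22,0,0,0,0]
    - [1,31,-22,0,0,0,0]
    - [1,31,-22,0,0,0,0]
    - [1,0,0,0,0,0,7]
    - [1,0,0,0,0,0,7]
    - [1,0,0,0,0,0,6]
    - [1,0,0,0,0,0,0]

```text
time_s: 2.75
tcp_pos: [640.1, 95.7, 404.5]
eef_rot: [0.0, 0.999, 0.044, -0.0]
ft_force: [0.0, 0.3, -0.4]
width: 85.5
```

```bash
python3 - <<'E'
from workcell import env
import cv2,numpy as np
from h import *
o=env.get_obs();print(o["time_s"],o["tcp_pos"],o["joints"])
c=env.camera("wrist");cv2.imwrite("pics/w1.png",c["image"])
np.savez("w1.npz",T=toolT(o)@c["hand_eye"],**c)
E
```

```text
2.75 [640.07098893  95.71996593 404.52500922] [ 3.35492321e-02  1.04442814e-01  1.55856152e+00 -3.55878974e-05
  1.47886360e+00  1.51661668e+00]
```

View pics/w1.png

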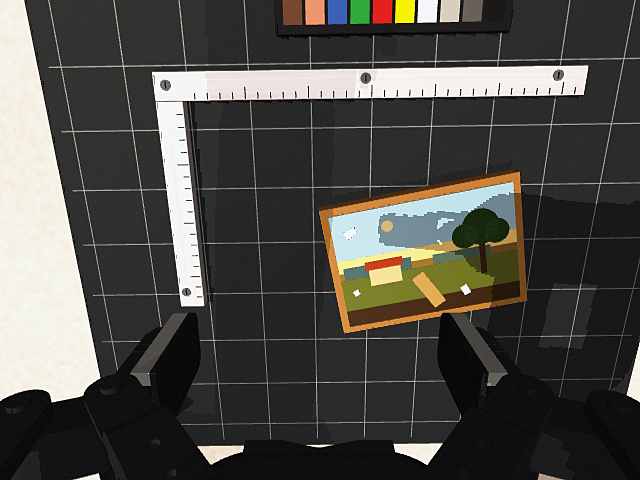

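```bash
cat >> h.py <<'E'
def frame(c,T,stop,panel):
    S=rayplane(c,stop,30,T)[:,:2];P=rayplane(c,panel,34,T)[:,:2]
    yl=S[0]-S[1];ys=np.arctan2(-yl[0],yl[1]);xs=S[0]-S[2];y2=np.arctan2(xs[1],xs[0])
    print("stop",S.round(1).tolist(),"len",np.linalg.norm(yl),np.linalg.norm(xs),"yaw",np.degrees([ys,y2]))
    a=(P[0]-P[1]);b=P[3]-P[2];yp=[np.degrees(np.arctan2(-v[0],v[1])) for v in(a,b)]
    print("panel",P.round(1).tolist(),"len",np.linalg.norm(a),np.linalg.norm(P[0]-P[3]),"yaw",yp,"ctr",P.mean(0))
    Rm=np.array([[np.cos(ys),-np.sin(ys)],[np.sin(ys),np.cos(ys)]])
    print("panel in stop",((P-S[0])@Rm).round(1).tolist(), "ctr",((P.mean(0)-S[0])@Rm).round(1))
E
python3 - <<'E'
from h import *
c=np.load("w1.npz")
frame(c,c["T"],[[185,101],[585,95],[204,304]],[[319.5,210],[519.5,172],[526,300],[345.5,332]])
print(rayplane(c,[[278,36],[512,32]],26,c["T"]).round())
E
```

```text
stop [[714.0, 207.7], [746.2, -108.2], [536.8, 191.8]] len 317.53724318250715 177.88082467454768 yaw [5.83297282 5.12461411]
panel [[635.7, 93.4], [682.2, -68.6], [568.4, -101.6], [521.4, 58.9]] len 168.52962646941023 119.41994194269938 yaw [np.float64(16.021395091710012), np.float64(16.322062135005247)] ctr [601.94508688  -4.4680694 ]
panel in stop [[-89.4, -105.8], [-59.6, -271.6], [-176.2, -292.9], [-206.7, -128.5]] ctr [-133.  -199.7]
[[768. 137.  26.]
 [786. -42.  26.]]
```

Call:
carry_out:
  series:
    - [1,-26.2,16.2,0,0,0,0]
    - [1,-26.2,16.2,0,0,0,0]
    - [1,-26.2,16.2,0,0,0,0]
    - [1,-26.2,16.2,0,0,0,0]
    - [1,-26.2,16.2,0,0,0,0]
    - [1,-26.2,16.2,0,0,0,-0.6]
    - [1,0,0,40,0,0,0]
    - [1,0,0,40,0,0,0]
    - [1,0,0,40,0,0,0]
    - [1,0,0,40,0,0,0]
    - [1,0,0,34,0,0,0]
    - [1,0,0,0,0,0,0]

```text
time_s: 3.8
tcp_pos: [488.0, -15.0, 203.2]
eef_rot: [-0.002, 0.999, 0.05, -0.007]
ft_force: [-2.0, 0.6, -0.2]
width: 85.4
```

```bash
python3 - <<'E'
from workcell import env
import cv2,numpy as np
from h import *
o=env.get_obs();print(o["time_s"],o["tcp_pos"],o["ft_force"],env.tip_reach)
c=env.camera("wrist");cv2.imwrite("pics/w2.png",c["image"]);T=toolT(o)@c["hand_eye"]
np.savez("w2.npz",T=T,**c)
d=c["depth"];v,u=np.mgrid[:480,:640]
P=np.stack([(u-c["cx"])/c["fx"]*d,-(v-c["cy"])/c["fy"]*d,-d],-1)@T[:3,:3].T+T[:3,3]
np.save("P2.npy",P)
print("dmin",d[d>0].min())
for (a,b) in [(180,340),(160,360),(470,340),(490,360),(320,200)]: print(a,b,d[b,a],P[b,a].round(1))
c=env.camera("side");cv2.imwrite("pics/s2.png",cv2.resize(c["image"][150:400,100:430],None,fx=2.4,fy=2.4,interpolation=cv2.INTER_CUBIC))
E
```

```text
3.8 [487.95111856 -15.03882678 203.16879167] [-2.02692782  0.60733937 -0.19112483] 173.4
dmin 67.28545
180 340 126.919624 [489.7  28.   61.3]
160 360 112.105385 [492.5  28.7  76. ]
470 340 121.95075 [501.2 -59.2  65.4]
490 360 111.493835 [501.9 -60.7  76.2]
320 200 156.22798 [528.6 -11.6  19. ]
```

View pics/w2.png

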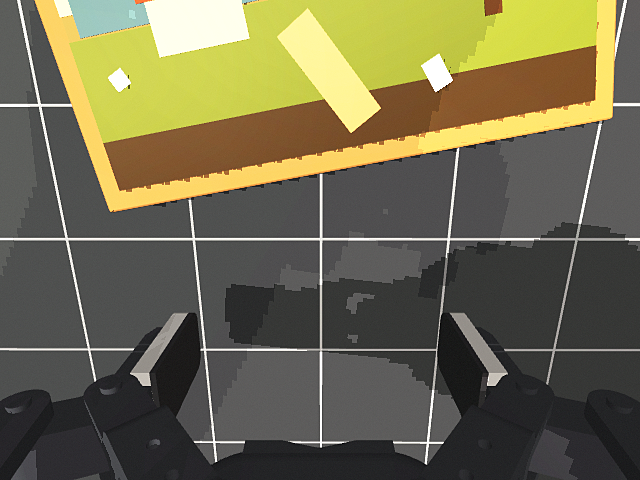

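View pics/s2.png

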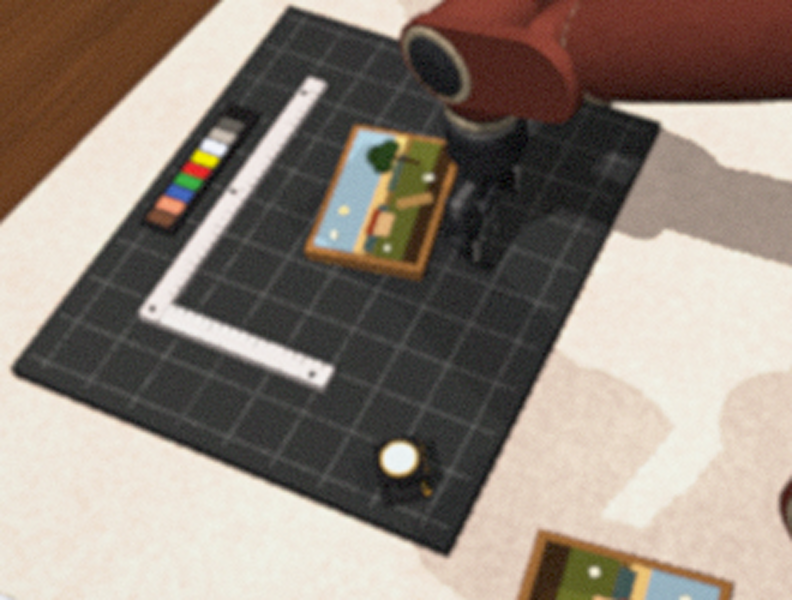

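```bash
python3 - <<'E'
import numpy as np
P=np.load("P2.npy")
from h import *
c=np.load("w2.npz")
for r in (312,316,320,325,330,340): 
  print(r,[P[r,u].round(0).tolist() for u in (175,185,190,195,198,445,450,460)])
pan=P[150,300];print(pan,P[80,300],P[250,100])
# highest-row-limited: min z of points near finger
m=(P[...,2]>25)&(P[...,2]<120);v,u=np.mgrid[:480,:640];m&=(v>300)&(v<400)&(u<230)&(u>130)
print("minz",np.sort(P[m][:,2])[:10], P[m][:,0].max(),np.percentile(P[m],[1,99],axis=0))
E
```

```text
312 [[475.0, 44.0, 19.0], [476.0, 40.0, 19.0], [476.0, 38.0, 19.0], [476.0, 35.0, 19.0], [476.0, 34.0, 19.0], [487.0, -68.0, 20.0], [487.0, -70.0, 20.0], [487.0, -74.0, 19.0]]
316 [[491.0, 34.0, 49.0], [492.0, 30.0, 50.0], [492.0, 28.0, 50.0], [489.0, 28.0, 45.0], [474.0, 34.0, 19.0], [500.0, -57.0, 49.0], [501.0, -58.0, 50.0], [501.0, -61.0, 50.0]]
320 [[491.0, 32.0, 53.0], [492.0, 29.0, 53.0], [491.0, 28.0, 51.0], [489.0, 28.0, 47.0], [472.0, 34.0, 19.0], [498.0, -57.0, 49.0], [501.0, -57.0, 53.0], [501.0, -61.0, 52.0]]
325 [[492.0, 31.0, 56.0], [492.0, 28.0, 56.0], [489.0, 28.0, 51.0], [487.0, 27.0, 47.0], [470.0, 34.0, 19.0], [497.0, -57.0, 49.0], [500.0, -57.0, 54.0], [501.0, -59.0, 56.0]]
330 [[492.0, 30.0, 59.0], [490.0, 28.0, 57.0], [488.0, 28.0, 52.0], [485.0, 28.0, 47.0], [484.0, 27.0, 45.0], [495.0, -58.0, 49.0], [498.0, -57.0, 54.0], [501.0, -58.0, 59.0]]
340 [[492.0, 28.0, 65.0], [488.0, 27.0, 58.0], [485.0, 27.0, 53.0], [481.0, 27.0, 48.0], [480.0, 27.0, 46.0], [493.0, -57.0, 52.0], [495.0, -58.0, 55.0], [500.0, -57.0, 64.0]]
[548.30036382  -3.03184117  36.4034911 ] [569.45776617  -1.18571586  36.3092875 ] [499.67581087  73.09377443  19.12597697]
minz [42.93132858 43.79679401 43.85859496 43.93905938 43.99263161 44.06471204
 44.06471446 44.10818907 44.12011651 44.1210622 ] 494.76276191144524 [[471.13076895  25.88543765  45.28463764]
 [493.96851899  40.51234546  92.14885393]]
```

Call:
carry_out:
  series:
    - [1,0,0,0,0,0,0]
    - [1,0,0,0,0,0,0]

```text
time_s: 4.07
tcp_pos: [493.7, -15.8, 214.2]
eef_rot: [0.001, 0.999, 0.05, 0.003]
ft_force: [0.2, 0.1, 0.7]
width: 85.4
```

Call:
carry_out:
  series:
    - [1,0,0,8,0,0,0]
    - [1,0,0,8,0,0,0]
    - [1,0,0,5,0,0,0]
    - [1,0,0,3,0,0,0]
    - [1,0,0,0,0,0,0]
    - [1,0,0,0,0,0,0]
    - [1,0,0,0,0,0,0]

```text
time_s: 4.65
tcp_pos: [492.1, -15.4, 186.7]
eef_rot: [-0.0, 0.999, 0.05, 0.0]
ft_force: [-0.2, 0.3, -0.4]
width: 85.6
```

Call:
carry_out:
  series:
    - [1,5,0,2,0,0,0]
    - [1,5,0,2,0,0,0]
    - [1,5,0,0,0,0,0]
    - [1,4,0,0,0,0,0]
    - [1,4,0,0,0,0,0]
    - [1,4,0,0,0,0,0]
    - [1,4,0,0,0,0,0]
    - [1,4,0,0,0,0,0]
    - [1,4,0,0,0,0,0]
    - [1,4,0,0,0,0,0]
    - [1,4,0,0,0,0,0]
    - [1,4,0,0,0,0,0]

```text
time_s: 5.65
tcp_pos: [543.0, -10.3, 182.6]
eef_rot: [-0.0, 0.999, 0.05, -0.0]
ft_force: [-0.8, 0.3, 0.0]
width: 85.6
```

```bash
cat > look.py <<'E'
import sys
from workcell import env
from h import *
n=sys.argv[1]
o=env.get_obs();print(o["time_s"],o["tcp_pos"].round(1),o["ft_force"].round(1))
p=o["tcp_pos"][:2]-[714,207.7];print("tool in stop",(p@np.array([[.9952,-.0976],[.0976,.9952]])).round(1))
c=env.camera("wrist");cv2.imwrite(f"pics/{n}.png",c["image"]);np.savez(f"{n}.npz",T=toolT(o)@c["hand_eye"],**c)
E
python3 look.py w3
```

```text
5.65 [543.  -10.3 182.6] [-0.8  0.3  0. ]
tool in stop [-191.4 -200.3]
```

View pics/w3.png

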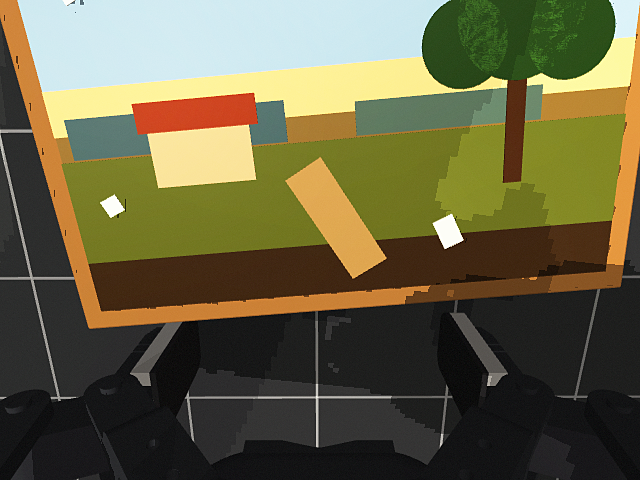

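Wrist view: the left finger is pushing the near edge, which now runs (90,327)–(620,287). The panel is turning square as planned, so I'll carry on.

Call:
carry_out:
  series:
    - [1,4,0,0,0,0,0]
    - [1,4,0,0,0,0,0]
    - [1,4,0,0,0,0,0]
    - [1,4,0,0,0,0,0]
    - [1,4,0,0,0,0,0]
    - [1,4,0,0,0,0,0]
    - [1,4,0,0,0,0,0]
    - [1,4,0,0,0,0,0]
    - [1,4,0,0,0,0,0]
    - [1,4,0,0,0,0,0]
    - [1,3,0,0,0,0,0]
    - [1,2,0,0,0,0,0]

```text
time_s: 6.7
tcp_pos: [587.9, -5.9, 182.7]
eef_rot: [0.0, 0.999, 0.05, 0.0]
ft_force: [-2.1, -1.0, 0.7]
width: 85.5
```

```bash
python3 look.py w4; python3 - <<'E'
from workcell import env
import cv2,numpy as np
c=env.camera("top");cv2.imwrite("pics/t4.png",cv2.resize(c["image"][110:290,190:400],None,fx=3.3,fy=3.3,interpolation=cv2.INTER_CUBIC))
E
```

```text
6.7 [587.9  -5.9 182.7] [-2.1 -1.   0.7]
tool in stop [-146.3 -200.3]
```

View pics/w4.png

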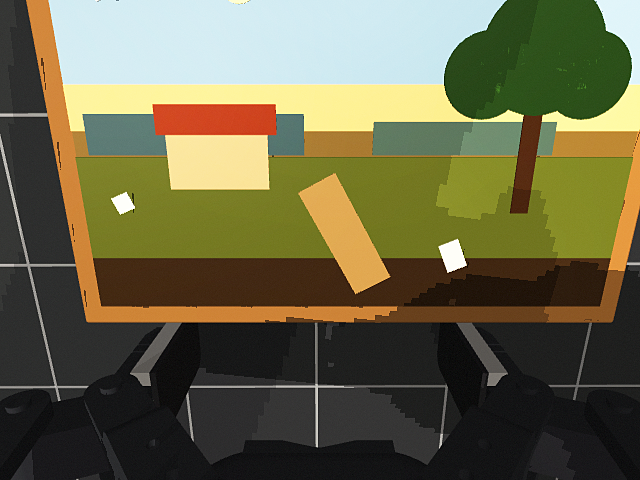

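View pics/t4.png

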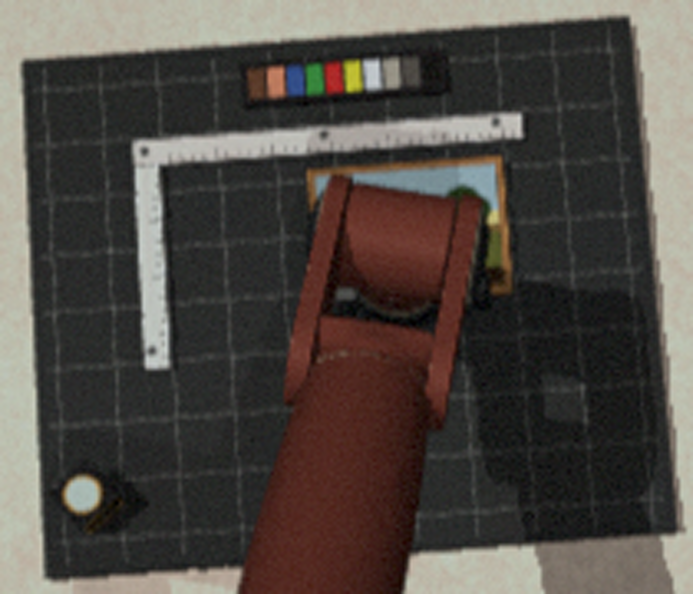

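Call:
carry_out:
  series:
    - [1,2,0,0,0,0,0]
    - [1,2,0,0,0,0,0]
    - [1,2,0,0,0,0,0]
    - [1,1.5,0,0,0,0,0]
    - [1,1,0,0,0,0,0]
    - [1,1,0,0,0,0,0]
    - [1,0.5,0,0,0,0,0]
    - [1,0,0,0,0,0,0]

```text
time_s: 7.47
tcp_pos: [597.6, -4.9, 182.8]
eef_rot: [0.0, 0.999, 0.05, 0.0]
ft_force: [-1.3, -0.6, 1.2]
width: 85.6
```

Call:
carry_out:
  series:
    - [1,0.7,0,0,0,0,0]
    - [1,0.7,0,0,0,0,0]
    - [1,0,0,0,0,0,0]

```text
time_s: 7.72
tcp_pos: [599.0, -4.8, 182.7]
eef_rot: [0.0, 0.999, 0.05, 0.0]
ft_force: [-2.0, -0.6, 1.2]
width: 85.4
```

Call:
carry_out:
  series:
    - [1,0.7,0,0,0,0,0]
    - [1,0.7,0,0,0,0,0]
    - [1,0,0,0,0,0,0]

```text
time_s: 7.97
tcp_pos: [600.4, -4.6, 182.7]
eef_rot: [-0.0, 0.999, 0.05, 0.0]
ft_force: [-2.3, -0.4, 1.6]
width: 85.0
```

Call:
carry_out:
  series:
    - [1,0.7,0,0,0,0,0]
    - [1,0,0,0,0,0,0]

```text
time_s: 8.13
tcp_pos: [601.1, -4.6, 182.7]
eef_rot: [-0.0, 0.999, 0.05, 0.0]
ft_force: [-1.7, -0.3, 0.6]
width: 85.7
```

Call:
carry_out:
  series:
    - [1,0.7,0,0,0,0,0]
    - [1,0,0,0,0,0,0]

```text
time_s: 8.3
tcp_pos: [601.7, -4.5, 182.7]
eef_rot: [-0.0, 0.999, 0.05, 0.0]
ft_force: [-0.5, 0.0, 1.0]
width: 85.6
```

Call:
carry_out:
  series:
    - [1,0.6,0,0,0,0,0]
    - [1,0.6,0,0,0,0,0]

```text
time_s: 8.47
tcp_pos: [602.8, -4.4, 182.7]
eef_rot: [-0.0, 0.999, 0.05, -0.0]
ft_force: [-1.3, 0.1, 1.6]
width: 85.7
```

Call:
carry_out:
  series:
    - [1,0.6,0,0,0,0,0]
    - [1,0,0,0,0,0,0]

```text
time_s: 8.63
tcp_pos: [603.5, -4.3, 182.6]
eef_rot: [-0.0, 0.999, 0.05, 0.0]
ft_force: [-1.2, 0.5, 0.8]
width: 85.3
```

```bash
python3 look.py w5; python3 - <<'E'
from workcell import env
import cv2,numpy as np
c=env.camera("top");cv2.imwrite("pics/t5.png",cv2.resize(c["image"][140:240,220:370],None,fx=5,fy=5,interpolation=cv2.INTER_CUBIC))
c=env.camera("side");cv2.imwrite("pics/s5.png",cv2.resize(c["image"][160:320,140:340],None,fx=3.6,fy=3.6,interpolation=cv2.INTER_CUBIC))
E
```

```text
8.6333 [603.5  -4.3 182.6] [-1.2  0.5  0.8]
tool in stop [-130.6 -200.2]
```

View pics/t5.png

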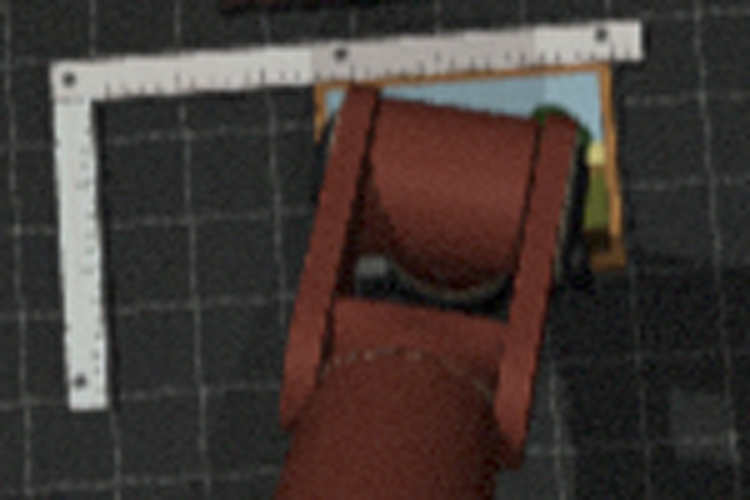

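View pics/s5.png

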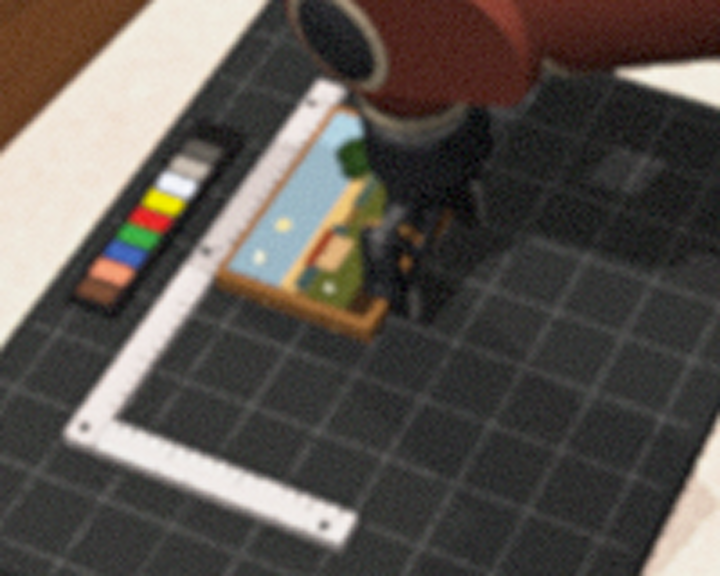

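Call:
carry_out:
  series:
    - [1,0.5,0,0,0,0,0]
    - [1,0.5,0,0,0,0,0]

```text
time_s: 8.95
tcp_pos: [604.4, -4.2, 182.7]
eef_rot: [-0.0, 0.999, 0.05, -0.0]
ft_force: [-1.8, 0.2, 0.1]
width: 85.5
```

Call:
carry_out:
  series:
    - [1,0.5,0,0,0,0,0]
    - [1,0,0,0,0,0,0]

```text
time_s: 9.12
tcp_pos: [604.8, -4.2, 182.7]
eef_rot: [-0.0, 0.999, 0.05, -0.001]
ft_force: [-3.4, -0.7, 2.0]
width: 85.3
```

Call:
carry_out:
  series:
    - [1,0.5,0,0,0,0,0]
    - [1,0,0,0,0,0,0]

```text
time_s: 9.28
tcp_pos: [605.0, -4.2, 182.7]
eef_rot: [0.0, 0.999, 0.05, -0.001]
ft_force: [-6.0, -0.7, 3.9]
width: 85.4
```

Call:
carry_out:
  series:
    - [1,0.5,0,0,0,0,0]
    - [1,0,0,0,0,0,0]

```text
time_s: 9.45
tcp_pos: [605.2, -4.2, 182.7]
eef_rot: [0.0, 0.999, 0.05, -0.002]
ft_force: [-7.1, -1.4, 5.6]
width: 85.1
```

Call:
carry_out:
  series:
    - [1,-5,0,0,0,0,0]
    - [1,-10,0,0,0,0,0]
    - [1,-5,0,-10,0,0,0]
    - [0.6,0,0,-25,0,0,0]
    - [0.6,0,0,-25,0,0,0]
    - [0.6,0,0,-10,0,0,0]
    - [0.6,15,21,0,0,0,0]
    - [0.6,15,21,0,0,0,0]
    - [0.6,15,21,0,0,0,0]
    - [0.6,15,21,0,0,0,0]
    - [0.6,15,21,0,0,0,0]
    - [0.6,14,20,0,0,0,0]

```text
time_s: 10.45
tcp_pos: [687.5, -122.7, 252.1]
eef_rot: [-0.0, 0.999, 0.05, 0.0]
ft_force: [0.4, -0.4, -0.6]
width: 51.0
```

Call:
carry_out:
  series:
    - [0.6,0,0,0,0,0,-7]
    - [0.6,0,0,0,0,0,-7]
    - [0.6,0,0,0,0,0,-7]
    - [0.6,0,0,0,0,0,-7]
    - [0.6,0,0,0,0,0,-7]
    - [0.6,0,0,0,0,0,-7]
    - [0.6,0,0,0,0,0,-7]
    - [0.6,0,0,0,0,0,-7]
    - [0.6,0,0,0,0,0,-7]
    - [0.6,0,0,0,0,0,-7]
    - [0.6,0,0,0,0,0,-7]
    - [0.6,0,0,0,0,0,-7]

```text
time_s: 11.45
tcp_pos: [686.7, -121.6, 252.0]
eef_rot: [0.0, 0.707, 0.707, 0.0]
ft_force: [-1.3, 0.7, -0.4]
width: 51.4
```

Call:
carry_out:
  series:
    - [0.6,0,0,0,0,0,-6]
    - [0.6,0,0,0,0,0,0]
    - [0.6,0,0,0,0,0,0]

```text
time_s: 11.7
tcp_pos: [686.7, -121.6, 252.2]
eef_rot: [-0.0, 0.672, 0.74, 0.0]
ft_force: [-0.5, -0.2, 0.1]
width: 51.1
```

```bash
python3 look.py w6; python3 - <<'E'
from workcell import env
from h import *
o=env.get_obs();T=toolT(o)[:3,:3];print("yaw",np.degrees(np.arctan2(T[1,0],T[0,0])),T[:,2],o["joints"],o["width"])
c=np.load("w6.npz");T=c["T"];d=c["depth"];v,u=np.mgrid[:480,:640]
P=np.stack([(u-c["cx"])/c["fx"]*d,-(v-c["cy"])/c["fy"]*d,-d],-1)@T[:3,:3].T+T[:3,3]
t=toolT(o);Q=(P-t[:3,3])@t[:3,:3]
m=(d>0)&(d<160)&(v<420)&(u>120)&(u<520)&(Q[...,2]>100)&(np.abs(Q[...,0])<15)
print(m.sum(),np.percentile(Q[m],[.5,2,98,99.5],axis=0).round(1))
c=env.camera("top");cv2.imwrite("pics/t6.png",cv2.resize(c["image"][140:240,220:370],None,fx=5,fy=5,interpolation=cv2.INTER_CUBIC))
E
```

```text
11.7 [ 686.7 -121.6  252.2] [-0.5 -0.2  0.1]
tool in stop [ -59.3 -325.1]
yaw 95.53687186757159 [-1.31354365e-04  1.23419492e-04 -9.99999984e-01] [-2.81863057e-01  3.44010591e-01  1.54375577e+00  8.63088023e-05
  1.25398680e+00 -3.78526605e-01] 50.968070655107844
16282 [[-11.1 -49.8 110.2]
 [ -9.2 -47.6 111.4]
 [ 12.5  47.3 163.9]
 [ 13.   49.2 167.2]]
```

View pics/w6.png

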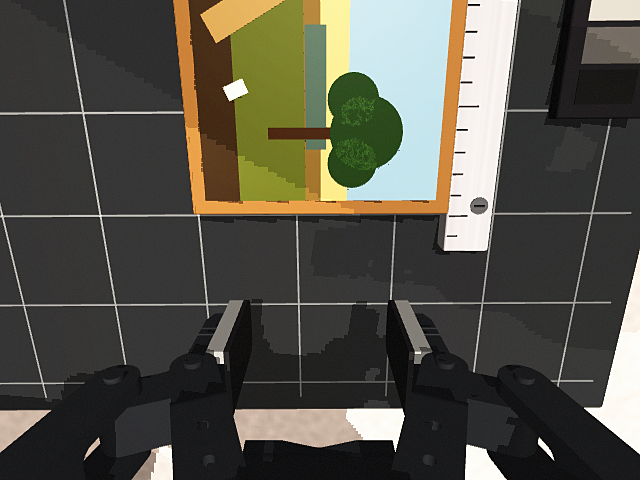

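View pics/t6.png

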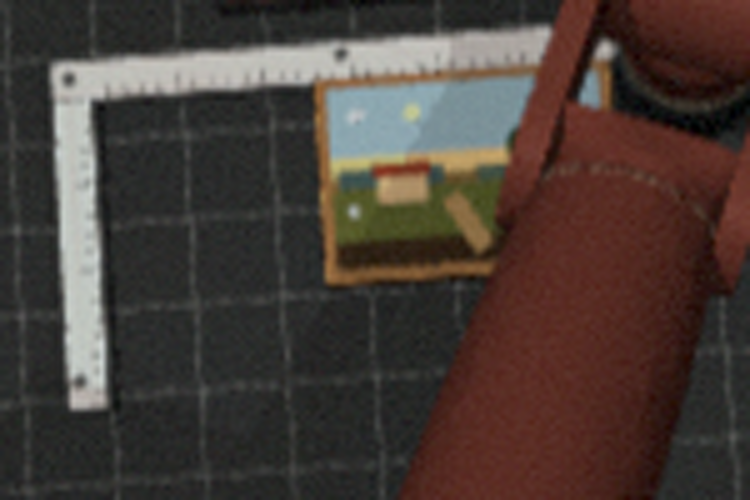

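Call:
carry_out:
  series:
    - [0.6,0,0,20,0,0,0]
    - [0.6,0,0,20,0,0,0]
    - [0.6,0,0,12,0,0,0]
    - [0.6,0,0,6,0,0,0]
    - [0.6,0,0,4,0,0,0]
    - [0.6,0,0,0,0,0,0]
    - [0.6,0,0,0,0,0,0]
    - [0.6,0,0,0,0,0,0]

```text
time_s: 12.47
tcp_pos: [687.5, -121.8, 192.1]
eef_rot: [0.001, 0.671, 0.741, 0.0]
ft_force: [-0.5, 0.3, 0.4]
width: 51.3
```

Call:
carry_out:
  series:
    - [0.6,4,0,0,0,0,0]
    - [0.6,4,0,0,0,0,0]
    - [0.6,4,0,0,0,0,0]
    - [0.6,3,0,0,0,0,0]
    - [0.6,3,0,0,0,0,0]
    - [0.6,4,0,0,0,0,0]
    - [0.6,4,0,0,0,0,0]
    - [0.6,4,0,0,0,0,0]
    - [0.6,4,0,0,0,0,0]
    - [0.6,4,0,0,0,0,0]

```text
time_s: 13.3
tcp_pos: [683.2, -83.6, 190.8]
eef_rot: [0.0, 0.671, 0.741, -0.0]
ft_force: [-0.6, -1.6, 0.8]
width: 51.4
```

```bash
python3 look.py w7
```

```text
13.3 [683.2 -83.6 190.8] [-0.6 -1.6  0.8]
tool in stop [ -59.1 -286.9]
```

View pics/w7.png

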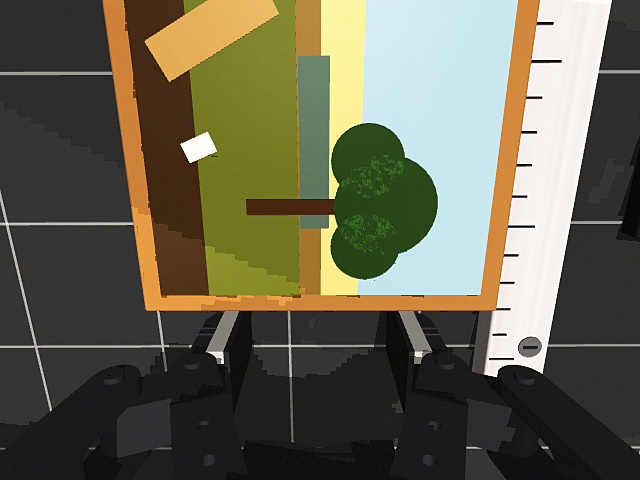

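The fingers sit on the right side (edge at row ~310), square and flush with the long arm. Next I push left along the arm.

Call:
carry_out:
  series:
    - [0.6,4,0,0,0,0,0]
    - [0.6,4,0,0,0,0,0]
    - [0.6,4,0,0,0,0,0]
    - [0.6,4,0,0,0,0,0]
    - [0.6,4,0,0,0,0,0]
    - [0.6,4,0,0,0,0,0]
    - [0.6,4,0,0,0,0,0]
    - [0.6,4,0,0,0,0,0]
    - [0.6,4,0,0,0,0,0]
    - [0.6,4,0,0,0,0,0]
    - [0.6,4,0,0,0,0,0]
    - [0.6,4,0,0,0,0,0]

```text
time_s: 14.35
tcp_pos: [678.4, -35.7, 190.8]
eef_rot: [0.0, 0.671, 0.741, -0.0]
ft_force: [-0.7, -2.3, 1.5]
width: 51.1
```

Call:
carry_out:
  series:
    - [0.6,4,0,0,0,0,0]
    - [0.6,4,0,0,0,0,0]
    - [0.6,4,0,0,0,0,0]
    - [0.6,4,0,0,0,0,0]
    - [0.6,4,0,0,0,0,0]
    - [0.6,4,0,0,0,0,0]
    - [0.6,4,0,0,0,0,0]
    - [0.6,4,0,0,0,0,0]
    - [0.6,4,0,0,0,0,0]
    - [0.6,4,0,0,0,0,0]
    - [0.6,2,0,0,0,0,0]
    - [0.6,1,0,0,0,0,0]

```text
time_s: 15.35
tcp_pos: [674.2, 7.1, 190.8]
eef_rot: [0.0, 0.671, 0.741, -0.0]
ft_force: [0.2, -3.1, 2.0]
width: 51.1
```

```bash
python3 look.py w8;  python3 - <<'E'
from workcell import env
from h import *
c=env.camera("top");cv2.imwrite("pics/t8.png",cv2.resize(c["image"][140:240,220:370],None,fx=5,fy=5,interpolation=cv2.INTER_CUBIC))
E
```

```text
15.35 [674.2   7.1 190.8] [ 0.2 -3.1  2. ]
tool in stop [ -59.2 -195.7]
```

View pics/w8.png

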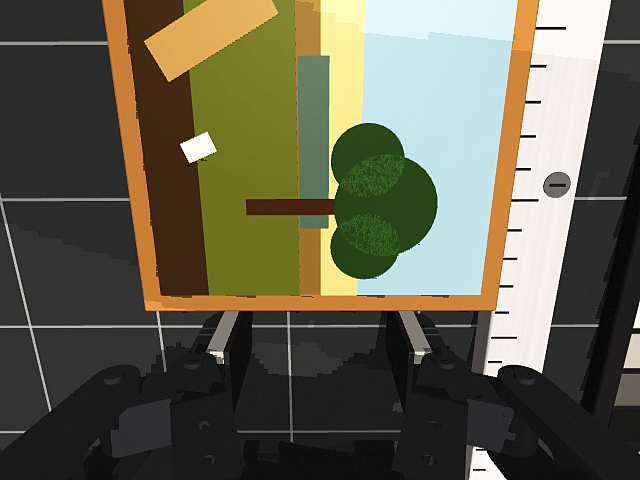

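View pics/t8.png

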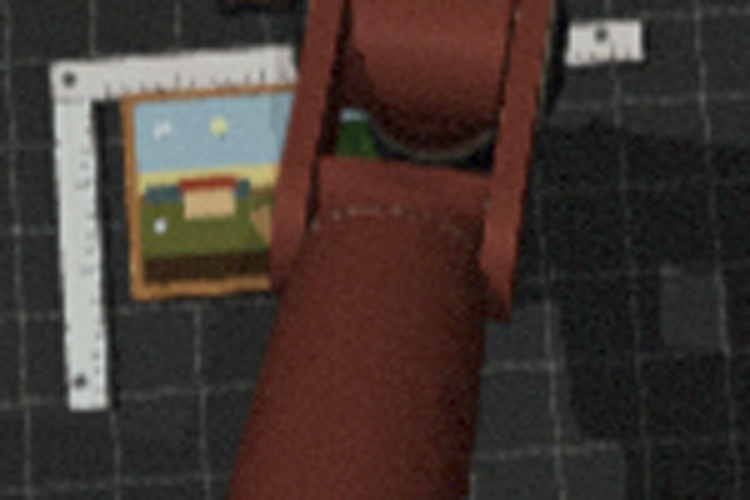

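Call:
carry_out:
  series:
    - [0.6,2.5,0,0,0,0,0]
    - [0.6,2.5,0,0,0,0,0]
    - [0.6,2,0,0,0,0,0]
    - [0.6,1.5,0,0,0,0,0]
    - [0.6,1,0,0,0,0,0]
    - [0.6,0.5,0,0,0,0,0]
    - [0.6,0,0,0,0,0,0]

```text
time_s: 16.03
tcp_pos: [673.1, 16.9, 190.6]
eef_rot: [-0.0, 0.671, 0.741, 0.0]
ft_force: [-1.0, -2.0, 0.4]
width: 51.3
```

Call:
carry_out:
  series:
    - [0.6,0.6,0,0,0,0,0]
    - [0.6,0.6,0,0,0,0,0]
    - [0.6,0,0,0,0,0,0]

```text
time_s: 16.28
tcp_pos: [673.0, 17.9, 190.6]
eef_rot: [-0.0, 0.671, 0.741, 0.0]
ft_force: [0.1, -1.3, 1.1]
width: 51.3
```

Call:
carry_out:
  series:
    - [0.6,0.6,0,0,0,0,0]
    - [0.6,0.6,0,0,0,0,0]
    - [0.6,0,0,0,0,0,0]

```text
time_s: 16.53
tcp_pos: [672.9, 19.2, 190.6]
eef_rot: [-0.0, 0.671, 0.741, 0.0]
ft_force: [-0.5, -2.3, 0.9]
width: 51.6
```

Call:
carry_out:
  series:
    - [0.6,0.6,0,0,0,0,0]
    - [0.6,0.6,0,0,0,0,0]
    - [0.6,0,0,0,0,0,0]

```text
time_s: 16.78
tcp_pos: [672.8, 20.4, 190.6]
eef_rot: [-0.0, 0.671, 0.741, 0.0]
ft_force: [0.3, -1.4, 1.4]
width: 51.3
```

Call:
carry_out:
  series:
    - [0.6,0.6,0,0,0,0,0]
    - [0.6,0.6,0,0,0,0,0]
    - [0.6,0,0,0,0,0,0]

```text
time_s: 17.03
tcp_pos: [672.7, 21.6, 190.6]
eef_rot: [-0.0, 0.671, 0.741, 0.0]
ft_force: [0.4, -0.9, 0.4]
width: 51.1
```

Call:
carry_out:
  series:
    - [0.6,0.5,0,0,0,0,0]
    - [0.6,0.5,0,0,0,0,0]
    - [0.6,0,0,0,0,0,0]

```text
time_s: 17.28
tcp_pos: [672.6, 22.6, 190.7]
eef_rot: [-0.0, 0.671, 0.741, 0.0]
ft_force: [0.1, -1.5, 0.5]
width: 51.3
```

Call:
carry_out:
  series:
    - [0.6,0.5,0,0,0,0,0]
    - [0.6,0.5,0,0,0,0,0]
    - [0.6,0,0,0,0,0,0]

```text
time_s: 17.53
tcp_pos: [672.5, 23.6, 190.6]
eef_rot: [-0.0, 0.671, 0.741, 0.0]
ft_force: [-0.6, -0.8, -0.1]
width: 50.8
```

Call:
carry_out:
  series:
    - [0.6,0.5,0,0,0,0,0]
    - [0.6,0.5,0,0,0,0,0]
    - [0.6,0,0,0,0,0,0]

```text
time_s: 17.78
tcp_pos: [672.4, 24.6, 190.7]
eef_rot: [-0.0, 0.671, 0.741, 0.0]
ft_force: [-0.9, 0.3, -0.8]
width: 51.2
```

Call:
carry_out:
  series:
    - [0.6,0.5,0,0,0,0,0]
    - [0.6,0.5,0,0,0,0,0]
    - [0.6,0,0,0,0,0,0]

```text
time_s: 18.03
tcp_pos: [672.4, 24.9, 190.7]
eef_rot: [0.001, 0.671, 0.741, -0.0]
ft_force: [-0.3, -5.0, -0.4]
width: 51.4
```

```bash
python3 look.py w9;  python3 - <<'E'
from workcell import env
from h import *
c=env.camera("top");cv2.imwrite("pics/t9.png",cv2.resize(c["image"][140:240,220:370],None,fx=5,fy=5,interpolation=cv2.INTER_CUBIC))
E
```

```text
18.0333 [672.4  24.9 190.7] [-0.3 -5.  -0.4]
tool in stop [ -59.2 -177.8]
```

View pics/t9.png

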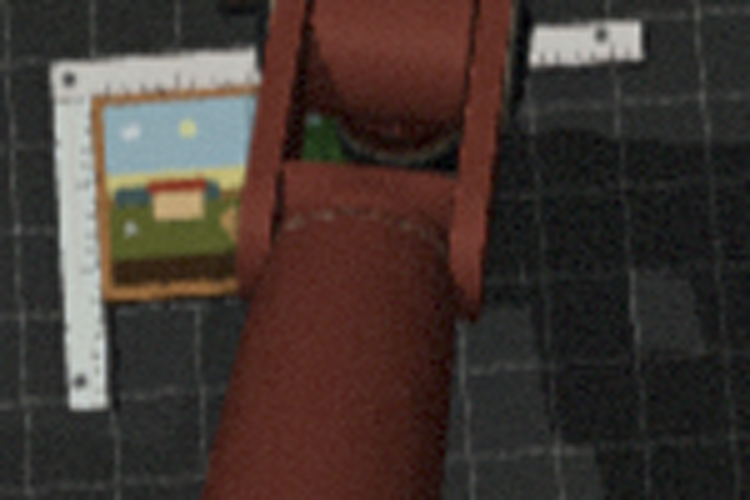

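Call:
carry_out:
  series:
    - [0.6,0.5,0,0,0,0,0]
    - [0.6,0.5,0,0,0,0,0]
    - [0.6,0,0,0,0,0,0]

```text
time_s: 18.38
tcp_pos: [672.4, 25.3, 190.9]
eef_rot: [0.001, 0.671, 0.741, -0.001]
ft_force: [-0.3, -7.6, -0.3]
width: 51.4
```

Call:
carry_out:
  series:
    - [0.6,-4,0,0,0,0,0]
    - [0.6,-8,0,0,0,0,0]
    - [0.6,-8,0,0,0,0,0]
    - [0.6,0,0,-15,0,0,0]
    - [0.6,0,0,-35,0,0,0]
    - [0.6,0,0,-40,0,0,0]
    - [0.6,0,0,-40,0,0,0]
    - [0.6,0,0,-40,0,0,0]
    - [0.6,0,0,-30,0,0,0]
    - [0.6,0,0,0,0,0,0]
    - [0.6,0,0,0,0,0,0]
    - [0.6,0,0,0,0,0,0]

```text
time_s: 19.38
tcp_pos: [673.9, 6.6, 391.1]
eef_rot: [-0.0, 0.671, 0.741, 0.0]
ft_force: [0.3, -0.3, -0.4]
width: 51.4
```

```bash
python3 look.py w10;  python3 - <<'E'
from workcell import env
from h import *
c=env.camera("top");cv2.imwrite("pics/t10.png",cv2.resize(c["image"][140:240,220:370],None,fx=5,fy=5,interpolation=cv2.INTER_CUBIC))
c=env.camera("side");cv2.imwrite("pics/s10.png",cv2.resize(c["image"][160:320,120:320],None,fx=3.7,fy=3.7,interpolation=cv2.INTER_CUBIC))
E
```

```text
19.3833 [673.9   6.6 391.1] [ 0.3 -0.3 -0.4]
tool in stop [ -59.5 -196.2]
```

View pics/w10.png

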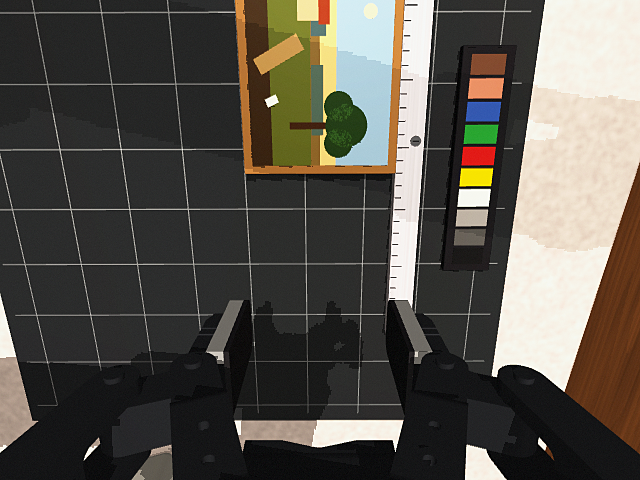

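View pics/s10.png

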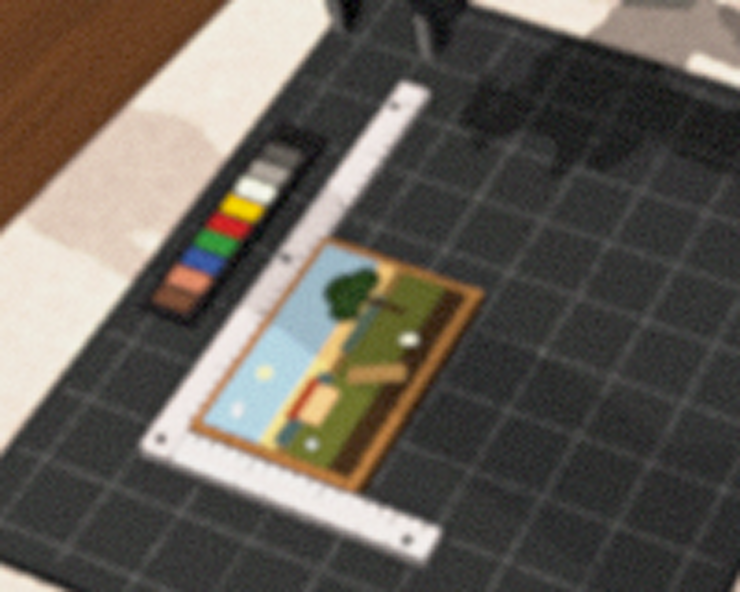

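Call:
carry_out:
  series:
    - [0.6,25,0,0,0,0,0]
    - [0.6,30,0,0,0,0,0]
    - [0.6,30,0,0,0,0,0]
    - [0.6,30,0,0,0,0,0]
    - [0.6,25,0,0,0,0,0]
    - [0.6,20,0,0,0,0,0]
    - [0.6,10,0,0,0,0,0]
    - [0.6,0,0,0,0,0,0]
    - [0.6,0,0,0,0,0,0]
    - [0.6,0,0,0,0,0,0]

```text
time_s: 20.37
tcp_pos: [657.5, 174.6, 390.1]
eef_rot: [-0.0, 0.672, 0.741, -0.001]
ft_force: [0.3, 0.2, 0.4]
width: 51.2
```

```bash
python3 look.py w11
```

```text
20.3667 [657.5 174.6 390.1] [0.3 0.2 0.4]
tool in stop [-59.4 -27.4]
```

View pics/w11.png

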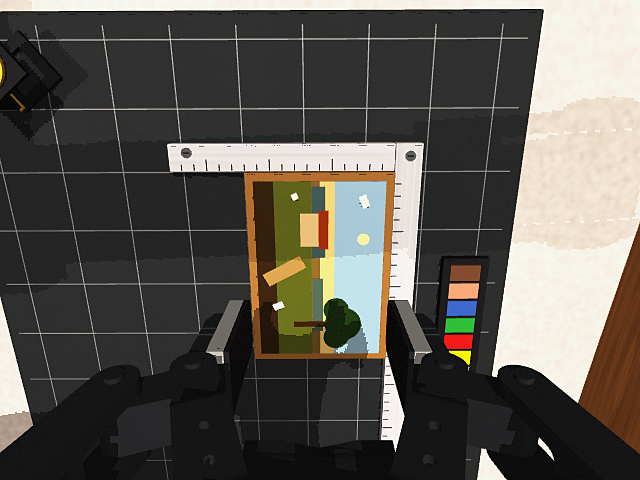

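```bash
python3 - <<'E'
from h import *
c=np.load("w11.npz")
cv2.imwrite("pics/w11a.png",cv2.resize(c["image"][160:260,235:435],None,fx=4,fy=4,interpolation=cv2.INTER_NEAREST))
cv2.imwrite("pics/w11b.png",cv2.resize(c["image"][250:370,340:430],None,fx=4,fy=4,interpolation=cv2.INTER_NEAREST))
# model overlay: stop frame from this picture
T=c["T"]
S=rayplane(c,[[168,173.5],[395,172]],30,T);print(S)
P=rayplane(c,[[395.5,171.5],[386,358],[255,359],[245,173]],34,T)[:,:2];print(P.round(1),[np.linalg.norm(P[i]-P[i-1]).round(1) for i in range(4)])
E
```

```text
[[533.79631087 189.81815911  30.        ]
 [714.91640834 208.87013987  30.        ]]
[[714.5 209.8]
 [731.9  40.6]
 [612.7  27.7]
 [596.  196.9]] [np.float64(119.2), np.float64(170.1), np.float64(120.0), np.float64(170.0)]
```

View pics/w11a.png

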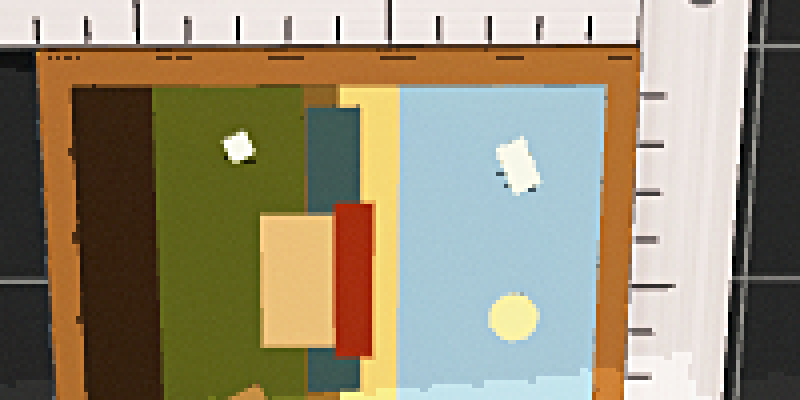

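View pics/w11b.png

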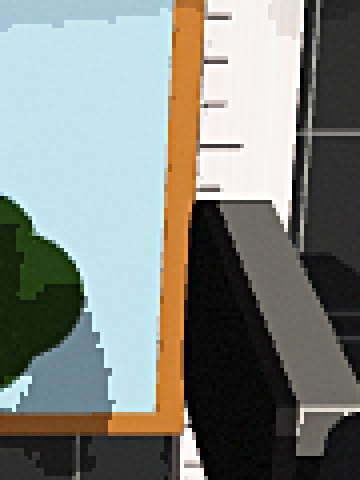

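```bash
python3 - <<'E'
from h import *
c=np.load("w10.npz");T=c["T"]
cv2.imwrite("pics/w10a.png",cv2.resize(c["image"][100:300,340:440],None,fx=3,fy=3,interpolation=cv2.INTER_NEAREST))
g=cv2.cvtColor(c["image"],cv2.COLOR_BGR2GRAY).astype(float);im=c["image"].astype(float)
A=[];B=[]
for r in range(20,168,3):   # panel/white: saturation edge
    s=im[r,:,2]-im[r,:,0]; k=int(407-(r)*0.068); seg=s[k-14:k+14]; i=np.argmin(np.diff(seg)); A.append([k-14+i+1,r])
for r in range(182,295,3):
    k=392-int((r-182)*.04); seg=g[r,k-12:k+10]; i=np.argmax(np.diff(seg)); B.append([k-12+i+1,r])
def ln(P):
    l=cv2.fitLine(P[:,:2].astype(np.float32),cv2.DIST_HUBER,0,.01,.01).ravel();return l
a=ln(rayplane(c,np.array(A),34,T));b=ln(rayplane(c,np.array(B),30,T))
for l in (a,b): print(l, "yaw",np.degrees(np.arctan2(-l[0]*np.sign(l[1]),abs(l[1]))))
n=np.array([b[1],-b[0]]);n*=np.sign(n[0])
for y in (40,209):
    t=(y-a[3])/a[1];p=np.array([a[2]+t*a[0],y]);print(y,"panel ahead of stop plane by",(p-b[2:4])@n)
E
```

```text
[ 1.0414168e-01 -9.9456245e-01  7.2716138e+02  8.4084961e+01] yaw 5.9777174
[ 1.0333247e-01 -9.9464685e-01  7.3747485e+02 -1.2262078e+01] yaw 5.9311013
40 panel ahead of stop plane by -0.26639779236995054
209 panel ahead of stop plane by -0.40464751278033617
```

View pics/w10a.png

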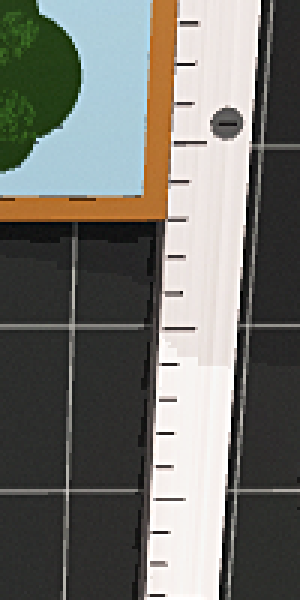

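The gap to the long arm is about 0.3–0.4 mm at both ends and the edges are parallel. The short arm is flush within about 1 mm, and the arm is clear. Handing in.

```bash
python3 - <<'E'
from workcell import env
o=env.get_obs();print(o["time_s"],o["tcp_pos"],abs(o["qd"]).max())
print(env.hand_in())
E
```

```text
20.4167 [657.6078566  174.42791795 390.27807321] 0.0041891158842045735
the job is handed in; nothing more can be done
None
```

The middle-sized panel is in the corner of the stop, sky edge against the long arm and left edge against the short arm. I handed the job in at 20.4 s; hand-in gives no verdict.

**How it was pushed:** I pushed on the near wooden side with both open fingers. That turned the panel square and slid it to the long arm. I then turned the gripper a quarter turn and slid the panel along that arm to the short one. The wrist force readings stayed below about 10 N.

**Last checks (wrist camera):**
- **Sky edge:** about 0.3 to 0.4 mm from the long arm's inner face along the panel's full length, and parallel to it within 0.05°.
- **Left edge:** flush with the short arm within about 1 mm, which is as fine as I could read it.
- **Clearance:** the gripper was well above the work and still at hand-in.
- **Other objects:** the gripper never went near the colour bar, the loupe or the bottles. I did not re-measure their positions at the end.

No check failed or disagreed beyond the camera calibration of about 2 mm.

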